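# Loosen the jig's handwheel two turns and push the rail to its stop

### The job

The pine rail in the bench jig is pinned by an orange shoe sitting in its groove. Roll a fingertip along the knurled rim of the black handwheel, counter-clockwise seen from above, for two full turns (count them with the white mark, to within about a quarter turn) to raise the shoe clear, then push the rail along its channel with a fingertip until its end sits against the red stop. Grasp and lift nothing, and leave the other things on the bench where they are.

Things in the scene. Friction and masses are not known exactly. Their poses are not given: they have to be found in the camera images.
- jig: Fixed jig: plywood base 130 x 320 x 15 mm (y -170 to +150 mm), channel along its y axis between two dark wooden strips (inner faces at x +-37 mm, 12 mm thick, tops 32 mm above the table). A blue bridge (122 mm in x, 50 mm in y, top 79 mm up) crosses it at y = 0 and carries the handwheel. Origin on the table under the wheel's axis, z up.
- wheel (a joint): Angle of the black handwheel, rad: 0 at the start (tight, at its limit), growing counter-clockwise seen from above; 12.57 is two turns. The wheel keeps its height, stays where left, friction about 0.06 N m. A steel screw (radius 6 mm, top 125 mm above the table at the start) and the orange shoe rise 6 mm per turn; the shoe starts 8 mm deep in the groove, clear after about 1.4 turns.
- wheel_center (a point): Centre of the handwheel's rim, on its upright axis, 105 mm above the table; does not turn with the wheel. Rim: 96 mm across over 24 upright round ribs (radius 4 mm, centred 44 mm from the axis), 20 mm tall (95 to 115 mm above the table), its underside 16 mm above the bridge; free all round.
- wheel_mark (a point): The white stripe on top of the handwheel, 34 mm from the axis, turning with the wheel; it starts on the jig's +x side.
- rail: Loose pine rail to be pushed towards the jig's +y: 220 mm along y, 70 wide, 30 tall, about 0.26 kg, in the channel on the base (15 to 45 mm above the table), 2 mm play each side. Origin at the centre of its underside, axes as the jig's. A groove 32 mm wide, 10 mm deep crosses its top 60 mm from the origin towards +y.
- rail_back (a point): Middle of the rail's -y end face (the end to push on), half way up, 30 mm above the table; it stands level with the base's end at the start.
- rail_front (a point): Middle of the rail's +y end face, the end that must meet the stop.
- stop_face (a point): Middle of the face of the fixed red stop block (68 x 30 x 30 mm, in the channel on the +y side of the bridge) that faces the rail; y points away from the rail, as the jig's. The gap to rail_front is 25 to 65 mm at the start.
- glue: Yellow glue bottle standing upright, 66 mm across, 170 mm tall; origin under its centre. Leave alone.
- mug: Blue mug, 80 mm across, 90 mm tall, upright; origin under its centre. Leave alone.
- hammer: Blue-handled hammer lying flat on the robot's right, along x. Leave alone.
- driver: Orange screwdriver lying between the robot and the jig. Leave alone.
- tape: Yellow tape measure 65 x 40 x 62 mm, origin under its centre. Leave alone.
- bitblock: Dark wooden block 45 x 100 x 30 mm with drill bits standing up to 68 mm, beside the jig's +x side; origin under its centre. Leave alone.
- dowel: Stub of dowel standing on end, 30 mm across, 60 mm tall, beside the jig's +x side; origin under its centre. Leave alone.
There are look-alikes about, which are no part of the job. Several things have the shape of the rail; the one meant has the colours described above.

How it is judged:
On the way, in this order (a step that is already met when the one before it is completed fails the run):
1. the handwheel is turned two full turns counter-clockwise, within a quarter turn, the rail still in its place (value of joint wheel between 11 and 14.14 rad and distance of rail from where it was at the start of the episode below 0.012 m), for 0.2 s.
2. the rail is pushed along the channel against the stop (y of stop_face in the frame of rail_front between -0.004 and 0.004 m), for 0.2 s.
At the end, for the whole second after the job is handed in: The handwheel stands two full turns (12.57 rad) counter-clockwise from its start, within a quarter turn; the rail lies flat and at rest in the channel, its front end within 4 mm of the red stop (all of step 2 and value of joint wheel between 11 and 14.14 rad and linear speed of rail below 0.01 m/s and angle between rail's own z axis and vertical below 0.04 rad and z of rail in the frame of jig below 0.019 m and x of rail in the frame of jig between -0.006 and 0.006 m); the robot touches nothing.
It fails at once if the rail is lifted or tipped (8 mm off the base or 0.12 rad) (z of rail in the frame of jig above 0.023 m or angle between rail's own z axis and vertical above 0.12 rad).
It fails at once if another thing on the bench is moved by more than 20 mm: glue bottle, mug, hammer, screwdriver, tape measure, drill-bit block, dowel stub (distance of any of glue, mug, hammer, driver, tape, bitblock, dowel from where it was at the start of the episode above 0.02 m).
It also fails if it takes over 58 s, if anything falls off the work surface, if the arm or the gripper's body presses on something with over 40 N, if the wrist force passes 120 N, or if a joint passes its speed limit or range.

### The arm

A 7-joint arm with a two-finger parallel gripper is mounted at the origin on the work surface. World frame = base frame: x ahead of the robot, y to its left, z up, the work surface at z = 0. Lengths are in m, angles in rad, forces in N, time in s.
With the tool pointing down it reaches from about 0.425 to 0.875 m from the base axis. Payload 4.7 kg.
Tool frame: the origin (TCP) lies at the very end of the fingers, on their centre line; the grasp point (between the pads) lies 19 mm behind it; z points along the fingers, y is the line along which they close (so a half turn about z gives the same grasp; the last joint's range is limited). The gripper opens to 87 mm and grips with 3 to 60 N. Pads are 19 mm wide; open, the fingers measure 117 mm over their backs; the gripper's body (75 mm by 190 mm) begins 51 mm behind the grasp point.
Start: joints at [-1.238, 0.321, -0.07, 1.45, 0.023, 1.371, -0.057], TCP at [0.204, 0.617, 0.223] pointing down, gripper open.
Joint ranges: [-2.86, 2.86], [-0.3, 2.09], [-1.38, 1.24], [0.06, 2.45], [-1.56, 4.7], [0.09, 2.05], [-2.69, 2.69]. Speed limits (rad/s): [2.57, 2.57, 3.14, 3.14, 3.14, 3.14, 3.14].

### API

Orientations are given as a rotation vector (axis times angle).
In Python, from bench import ctrl gives the robot as it stands.
- The arm moves only by the shell command python3 -m jog 'ROWS' [FORCE]. ROWS is JSON, a list that holds one entry, the list of rows, each a list of 7 numbers: the shift along the tool's x, y, z in mm, then the turn, a rotation vector about the tool's x, y, z in degrees, then the finger opening in mm, from 0 to 87. A call has 1 to 10 rows; each row is the pose to reach, as a shift and turn from the pose commanded when the call began, along the tool's axes at that moment; what a row does not reach only later rows make up. A row lasts 1/10 s, in which the tool goes at most 50 mm and 8.59 degrees, less where a joint would pass 70% of its speed; a pose out of reach is approached as far as the arm can. A call with a gripper value outside its range is refused whole. The fingers move at their own pace and stop on an object; FORCE is the grip in N (left out, the last holds). Time passes only in rows, so rows that repeat a pose let the fingers close. It gives the time, the measured TCP pose, the force, the opening and the grip force at its end, in the units of the state.
- ctrl.get_state(): the state, without advancing time (a new reading comes with each control period).
- ctrl.get_image(name): name is "side" or "top" or "wrist"; returns a dict with "image" (384x512x3 uint8, red, green, blue), "depth" (384x512 float32, m along the optical axis (not along the pixel's ray), 0 where there is no reading), "fov_y" (degrees; the focal length in pixels is half the picture's height over the tangent of half this angle, whatever the lens; pixels are square), "cx", "cy" (the principal point, pixels), "k1" (the pictures are not rectified: a ray, as slopes to the right and down, at radius r is drawn at 1 + k1 r^2 times it, then the intrinsics apply), "rvec" (rotation vector, rad) and "tvec" (3), from world to camera coordinates, as OpenCV has them. Camera axes: x right, y down, z forward; pixel columns grow to the right and rows downward; lengths in m; the calibration is good to about 2 mm. A picture is of the moment at which its call begins.
- ctrl.close_job(): hands the job in; it is judged then, once.
The state is a dict: "time": time; "joint_positions": joint angles; "qd": joint speeds; "joint_torque": joint torques, N m; "position": TCP position; "tool_rot": TCP orientation; "ft_force": force on the tool from outside, world axes, zero at the start; "torque": the same for the moment, N m; "grip_width": opening from 0.0 (shut) to 1.0 (fully open); "grip_force": force on a finger pad.
Only numpy, scipy, OpenCV 4.12 (cv2) and the standard library are available. Lean on these libraries where they do the work, as an engineer would, in place of code of your own. Each camera call takes 0.05 s, during which the arm holds its last target. There are 200 camera calls.

## Working session

There is one attempt and no reset: what is moved stays moved. The work goes in short steps, Python scripts to look and compute and a shell command to move; the robot and the scene stay as the last step left them, time stands still between calls to the robot, and variables do not carry over. Pictures are saved under pics/ and viewed, at most 10 in all, crops included, and the job is handed in when it is done.

```bash
mkdir -p pics; ls; cat > h.py <<'E'
import numpy as np,cv2
from bench import ctrl
from scipy.spatial.transform import Rotation as R
def cam(n):
    d=ctrl.get_image(n); h=d['image'].shape[0]
    d['f']=h/2/np.tan(np.radians(d['fov_y'])/2); d['R']=R.from_rotvec(d['rvec']).as_matrix(); d['t']=np.array(d['tvec']); return d
def und(d,uv):
    uv=np.atleast_2d(uv).astype(float); q=(uv-[d['cx'],d['cy']])/d['f']; p=q.copy()
    for _ in range(20): p=q/(1+d['k1']*(p**2).sum(1,keepdims=True))
    return p
def plane(d,uv,z):
    p=und(d,uv); r=np.c_[p,np.ones(len(p))]@d['R']; c=-d['R'].T@d['t']
    return c+r*((z-c[2])/r[:,2])[:,None]
def proj(d,X):
    q=np.atleast_2d(X)@d['R'].T+d['t']; p=q[:,:2]/q[:,2:]
    p=p*(1+d['k1']*(p**2).sum(1,keepdims=True)); return p*d['f']+[d['cx'],d['cy']]
def cloud(d):
    h,w=d['depth'].shape; v,u=np.mgrid[:h,:w]; p=und(d,np.c_[u.ravel(),v.ravel()])
    z=d['depth'].ravel()[:,None]; q=np.c_[p,np.ones(len(p))]*z
    return ((q-d['t'])@d['R']).reshape(h,w,3)
def save(d,n): cv2.imwrite('pics/'+n+'.png',d['image'][:,:,::-1])
E
python3 - <<'E'
from h import *
a=cam('top');b=cam('side')
cv2.imwrite('pics/a.png',np.vstack([a['image'][:,:,::-1]]))
save(b,'b')
for d in(a,b): print(-d['R'].T@d['t'],d['R'][2],d['f'],d['k1'])
s=ctrl.get_state();print(s['time'],s['position'],s['tool_rot'],s['ft_force'])
E
```

```text
pics
[ 0.45664505 -0.03996314  1.23132333] [ 0.08267516  0.00421722 -0.99656763] 360.94082991499766 0.03141356487364656
[0.50634319 0.84013662 0.8355231 ] [ 0.0480324  -0.74919456 -0.66060609] 397.04336996308473 -0.03874593141971712
0.1 [0.20360959 0.61676547 0.22157802] [-4.98584705e-01 -3.10159305e+00  2.67773719e-03] [ 0.14026974 -0.00467861 -0.77426876]
```

View pics/a.png

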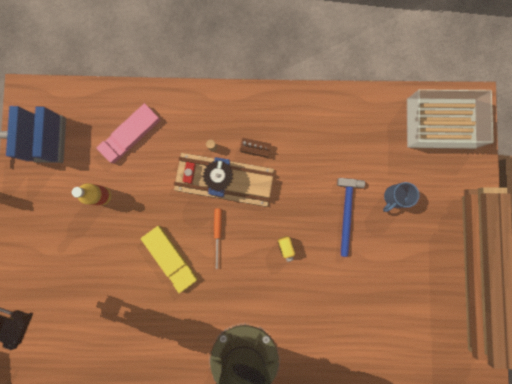

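View pics/b.png

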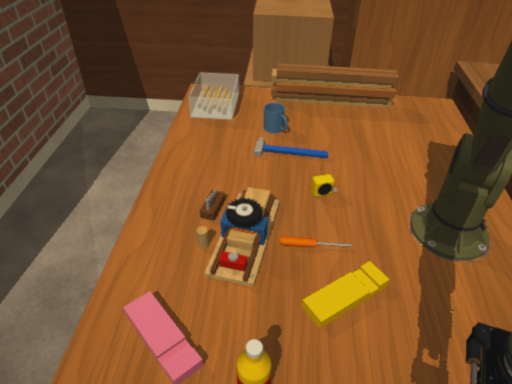

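The top view shows the jig with the black handwheel at (218,175), the white mark above the hub at (217,163), the red stop at (189,173) and the rail's free end near (272,183). The dowel (210,145) and bit block (256,148) sit on the far (+x) side. Rail candidates are pine in the jig (245,183), pink (128,133), yellow (168,260) and the stacked boards (485,270). I choose the pine one in the jig and check it in a crop.

```bash
python3 - <<'E'
from h import *
a=cam('top'); b=cam('side')
for d,n,box in((a,'top',(165,135,290,215)),(b,'side',(190,180,300,290))):
    x0,y0,x1,y1=box; c=d['image'][y0:y1,x0:x1,::-1]; 
    cv2.imwrite(f'pics/c_{n}.png',cv2.resize(c,None,fx=5,fy=5,interpolation=cv2.INTER_CUBIC))
P=cloud(a); hsv=cv2.cvtColor(a['image'],cv2.COLOR_RGB2HSV); im=a['image'].astype(int)
m=np.zeros(P.shape[:2],bool); m[135:215,165:290]=1
bl=m&(im.max(2)<60)&(P[...,2]>.09)
vv,uu=np.nonzero(bl); (cx,cy),r=cv2.minEnclosingCircle(np.c_[uu,vv].astype(np.float32)); print('wheel px',cx,cy,r,plane(a,[[cx,cy]],.115),P[bl].mean(0))
for nm,lo,hi in(('jig',.01,.13),('rail',.038,.05)):
    k=(m&(P[...,2]>lo)&(P[...,2]<hi)).astype(np.uint8)
    n,l,st,ce=cv2.connectedComponentsWithStats(k)
    for i in range(1,n):
        if st[i,4]>40:
            q=P[l==i]; rc=cv2.minAreaRect((q[:,:2]*1000).astype(np.float32)); print(nm,st[i],ce[i].round(1),np.round(rc[0],1),np.round(rc[1],1),rc[2],q[:,2].mean().round(4))
red=m&(hsv[...,1]>150)&((hsv[...,0]<6)|(hsv[...,0]>174))
print('red',red.sum(),P[red].mean(0))
E
```

```text
wheel px 0.0 0.0 0.0 [[1.13802623 0.79121098 0.115     ]] [nan nan nan]
jig [239 138  33  19 421] [254.7 147. ] [701.4 -25.3] [102.6  45.5] 79.31578826904297 0.0307
jig [206 140  10  11  89] [210.6 145. ] [701.4 122.2] [27.7 27.3] 0.17155268788337708 0.0514
jig [ 173  153  100   53 3576] [223.1 179. ] [591.6  80.8] [320.4 130.3] 81.08924102783203 0.0487
jig [214 208   7   7  47] [217.  211.1] [482.5  97.9] [20.3 20.6] 1.4888566732406616 0.022
rail [182 162  12  21 168] [187.9 172.2] [609.2 195.6] [30.1 67.4] 82.5063247680664 0.0447
rail [224 169  48  28 850] [249.9 183.1] [577.6  -4.5] [147.3  70.3] 80.94610595703125 0.0446
red 114 [0.60952922 0.19192728 0.04251169]<stdin>:9: RuntimeWarning: Mean of empty slice.
  ret = um.true_divide(
```

View pics/c_top.png

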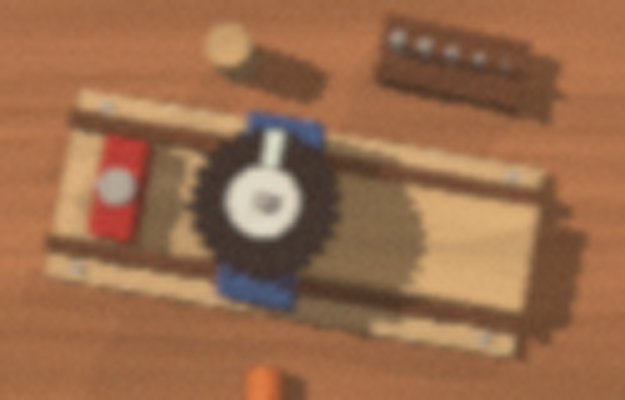

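View pics/c_side.png

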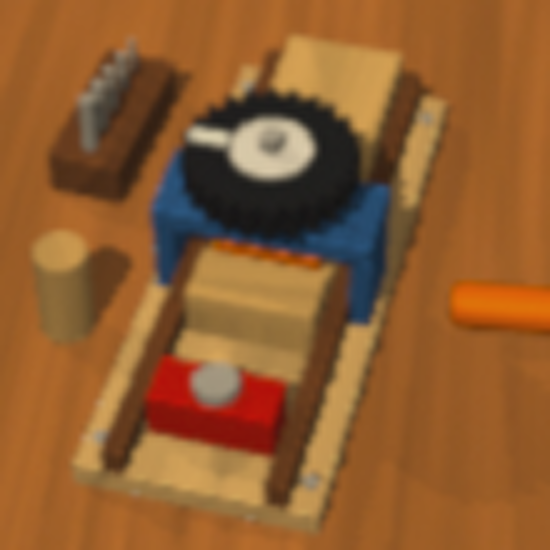

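Both crops confirm it. The rail is pine, pinned by the orange shoe under the blue bridge. The mark points to +x (far side), and the red stop is beyond the rail front at top crop (118,188). The jig rectangle fits 320.4 x 130.3 mm, which matches the given size. I'll refine the wheel centre and make the first free move.

```bash
cat > m.py <<'E'
from h import *
c0=np.array([.5931,.0907]); uy=np.array([.155,.988]); ux=np.array([.988,-.155])
def mark(a):
    P=cloud(a); im=a['image'].astype(int); d=P[...,:2]-c0; r=np.hypot(d[...,0],d[...,1])
    m=(r>.026)&(r<.046)&(im.min(2)>120)&(abs(P[...,2]-.115)<.012)
    q=plane(a,np.argwhere(m)[:,::-1],.115)[:,:2]-c0 if m.any() else np.zeros((1,2))
    q=q.mean(0); return m.sum(),np.degrees(np.arctan2(q@uy,q@ux))
E
python3 - <<'E'
from m import *
a=cam('top'); P=cloud(a); d=P[...,:2]-c0
m=(np.hypot(d[...,0],d[...,1])<.07)&(abs(P[...,2]-.115)<.008)
(x,y),r=cv2.minEnclosingCircle((P[m][:,:2]*1000).astype(np.float32)); print('wheel',x,y,r,P[m][:,2].mean())
print('mark',mark(a))
hsv=cv2.cvtColor(a['image'],cv2.COLOR_RGB2HSV)
r=(hsv[...,1]>150)&((hsv[...,0]<6)|(hsv[...,0]>174))&(abs(P[...,2]-.045)<.006)&(np.hypot(d[...,0],d[...,1])<.2)
print('stop y range',np.percentile((d[r]@uy)*1000,[1,50,99]))
k=(abs(P[...,2]-.045)<.004)&(np.hypot(d[...,0],d[...,1])<.2)&(abs(d@ux)<.034)&~r
print('rail y', np.percentile((d[k]@uy)*1000,[1,99]), np.percentile((d[k]@ux)*1000,[1,99]))
E
python3 -m jog '[[[-38,-25,0,0,0,8.5,0],[-76,-49,0,0,0,17,0],[-113,-74,0,0,0,25.5,0],[-151,-98,0,0,0,34,0],[-189,-122,0,0,0,42.5,0],[-227,-147,0,0,0,51,0],[-265,-171,0,0,0,59.5,0],[-302,-196,0,0,0,68,0],[-340,-220,0,0,0,76.5,0],[-378,-245,0,0,0,85,0]]]'
python3 - <<'E'
from h import *
s=ctrl.get_state();print(s['time'],s['position'],R.from_rotvec(s['tool_rot']).as_matrix().round(3).tolist(),s['joint_positions'])
E
```

```text
wheel 592.7283325195312 90.35050201416016 47.65420150756836 0.11440062688822444
mark (np.int64(23), np.float64(-1.720314077980807))
stop y range [ 91.36918829 103.93707977 117.52348438]
rail y [-168.71195804  119.6112477 ] [-33.28916654  33.42304153]
time: 1.25
position: [0.4867, 0.2647, 0.2228]
tool_rot: [-2.469, -1.943, -0.001]
ft_force: [1.2, -0.1, 0.6]
grip_width: 0.173
grip_force: 0.0
1.25 [0.48673385 0.26470059 0.22276763] [[0.235, 0.972, 0.0], [0.972, -0.235, 0.001], [0.001, 0.0, -1.0]] [-0.85752651  0.11456243  0.33885721  1.70531162 -0.03955384  1.32775565
 -0.74852532]
```

```bash
cat > q.py <<'E'
from h import *
C=np.array([.5927,.0904])
s=ctrl.get_state();M=R.from_rotvec(s['tool_rot']).as_matrix()
al=np.degrees(np.arctan2(M[1,1],M[0,1])); v=(M.T@np.r_[C-s['position'][:2],0])*1000
print('t',round(s['time'],2),'pos',np.round(np.array(s['position'])*1000,1),'alpha',al.round(1),'tilt',M[2].round(3),'centre in tool',v.round(1),np.hypot(*v[:2]).round(1),'F tool',(M.T@np.array(s['ft_force'])).round(1),'j7',np.round(s['joint_positions'][6],2))
E
python3 -m jog '[[[-8,9,0,0,0,8.5,0],[-16,18,0,0,0,17,0],[-25,27,0,0,0,25.5,0],[-33,36,0,0,0,34,0],[-41,45,0,0,0,42.5,0],[-49,55,0,0,0,51,0],[-57,64,0,0,0,59.5,0],[-65,73,0,0,0,68,0],[-74,82,0,0,0,76.5,0],[-82,91,0,0,0,85,0]]]' >/dev/null
python3 -m jog '[[[0,0,40,0,0,6.5,0],[0,0,80,0,0,6.5,0],[0,0,115,0,0,6.5,0],[0,0,124,0,0,6.5,0],[0,0,124,0,0,6.5,0]]]' >/dev/null
python3 q.py; python3 - <<'E'
from h import *
w=cam('wrist');save(w,'w')
E
```

```text
t 2.75 pos [554.8 165.2  97.5] alpha -104.8 tilt [-0.002  0.002 -1.   ] centre in tool [55.7 62.6  0. ] 83.8 F tool [-0.2 -0.3  0.6] j7 -2.03
```

View pics/w.png

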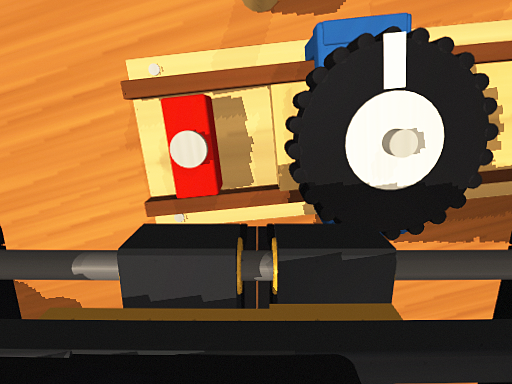

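The wrist view shows both closed fingers at (258,265), just outside the rim, whose near edge is at (395,235). The right finger's far corner faces the wheel, with the rail front at (270,130) and the red stop at (190,150) behind. Next I move in radially until the force rises.

```bash
python3 -m jog '[[[5,5,0,0,0,0,0],[9,10,0,0,0,0,0],[9,10,0,0,0,0,0]]]' >/dev/null; python3 q.py
python3 -m jog '[[[1,1,0,0,0,0,0],[1.5,1.5,0,0,0,0,0],[1.5,1.5,0,0,0,0,0]]]' >/dev/null; python3 q.py
python3 -m jog '[[[1,1,0,0,0,0,0],[1.5,1.5,0,0,0,0,0],[1.5,1.5,0,0,0,0,0]]]' >/dev/null; python3 q.py
```

```text
t 3.1 pos [563.5 151.9 100.2] alpha -104.9 tilt [ 0.003 -0.001 -1.   ] centre in tool [44.1 51.9  0.1] 68.1 F tool [-0.3 -0.6 -0.7] j7 -2.01
t 3.4 pos [562.9 151.7  98.7] alpha -104.8 tilt [ 0. -0. -1.] centre in tool [44.4 51.7 -0. ] 68.2 F tool [-0.9  0.  -0.4] j7 -2.0
t 3.7 pos [564.  149.7  98.5] alpha -104.8 tilt [ 0.  0. -1.] centre in tool [42.9 50.   0. ] 65.9 F tool [ 0.3 -0.3 -0.2] j7 -2.0
```

```bash
for i in 1; do python3 -m jog '[[[1,1,0,0,0,0,0],[1.5,1.5,0,0,0,0,0],[1.5,1.5,0,0,0,0,0]]]' >/dev/null; python3 q.py
python3 -m jog '[[[1,1,0,0,0,0,0],[1.5,1.5,0,0,0,0,0],[1.5,1.5,0,0,0,0,0]]]' >/dev/null; python3 q.py
python3 -m jog '[[[1,1,0,0,0,0,0],[1.5,1.5,0,0,0,0,0],[1.5,1.5,0,0,0,0,0]]]' >/dev/null; python3 q.py; done
python3 - <<'E'
from m import *
print(mark(cam('top')))
w=cam('wrist');save(w,'w2')
E
```

```text
t 4.0 pos [565.1 147.8  98.6] alpha -104.8 tilt [ 0.  0. -1.] centre in tool [41.3 48.5  0. ] 63.7 F tool [0.1 0.2 0.1] j7 -1.99
t 4.3 pos [566.1 146.2  98.6] alpha -104.8 tilt [-0. -0. -1.] centre in tool [40.  47.2 -0. ] 61.9 F tool [-0.6 -0.1 -0.5] j7 -1.99
t 4.6 pos [566.4 145.9  98.5] alpha -104.7 tilt [-0.002 -0.001 -1.   ] centre in tool [39.5 47.  -0.1] 61.4 F tool [-3.2 -2.5 -1.5] j7 -1.98
(np.int64(24), np.float64(-1.321186089630827))
```

View pics/w2.png

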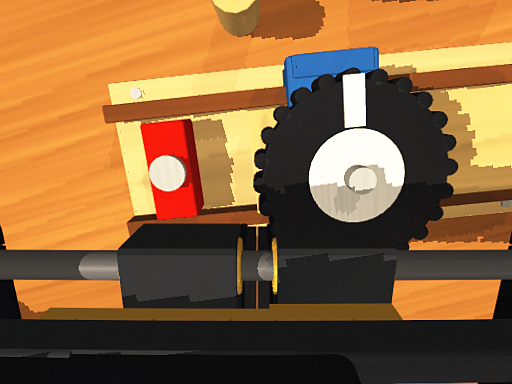

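The finger corner now sits against the ribs at the lower right of the rim (400,240), with about 4 N of contact and the mark unmoved. I compute the arc rows (8° per row), which are the same in the tool frame for every call.

```bash
python3 - <<'E'
from h import *
v=np.array([39.2,46.2,0])
def rows(th,s=1.,s0=1.): 
    for t in th: print(np.round(v*s0-s*(R.from_rotvec([0,0,-np.radians(t)]).apply(v)),1)[:2], -t)
rows(range(8,81,8),.97); print(); 
v=v*.97; rows(range(8,81,8))
E
```

```text
[-4.7  7.1] -8
[-9.7 13.6] -16
[-13.8  20.7] -24
[-16.8  28.3] -32
[-18.7  36.3] -40
[-19.5  44.5] -48
[-19.2  52.7] -56
[-17.7  60.7] -64
[-15.2  68.5] -72
[-11.5  75.9] -80

[-5.9  5.7] -8
[-10.9  12.2] -16
[-14.9  19.3] -24
[-18.  27.] -32
[-19.9  34.9] -40
[-20.7  43.1] -48
[-20.4  51.3] -56
[-18.9  59.3] -64
[-16.3  67.1] -72
[-12.7  74.5] -80
```

```bash
python3 -m jog '[[[-4.7,7.1,0,0,0,-8,0],[-9.7,13.6,0,0,0,-16,0],[-13.8,20.7,0,0,0,-24,0],[-16.8,28.3,0,0,0,-32,0],[-18.7,36.3,0,0,0,-40,0],[-19.5,44.5,0,0,0,-48,0],[-19.2,52.7,0,0,0,-56,0],[-17.7,60.7,0,0,0,-64,0],[-15.2,68.5,0,0,0,-72,0],[-11.5,75.9,0,0,0,-80,0]]]' >/dev/null; python3 q.py; python3 - <<'E'
from m import *
a=cam('top');print(mark(a))
E
```

```text
t 5.7 pos [536.8  73.2  98.6] alpha -24.4 tilt [-0.  0. -1.] centre in tool [38.8 43.8  0. ] 58.5 F tool [ 1.1 -0.4  0.5] j7 -0.54
(np.int64(0), np.float64(0.0))
```

```bash
cat > mk.py <<'E'
from m import *
c0[:]=[.5927,.0904]
def allmarks():
    for n in('top','side','wrist'):
        d=cam(n); im=d['image'].astype(int); h,w=im.shape[:2]
        v,u=np.nonzero((im.min(2)>110)&(np.ptp(im,2)<60)); 
        if len(u)==0: print(n,0); continue
        q=plane(d,np.c_[u,v],.115)[:,:2]-c0; r=np.hypot(q[:,0],q[:,1]); z=cloud(d)[v,u,2]
        k=(r>.027)&(r<.043)&(abs(z-.115)<.012); m=q[k]
        if k.sum()<3: print(n,k.sum()); continue
        m=m.mean(0); print(n,k.sum(),'deg',np.degrees(np.arctan2(m@uy,m@ux)).round(1),'r',np.hypot(*m).round(4))
        if n=='wrist': save(d,'wl')
if __name__=='__main__': allmarks()
E
python3 mk.py
```

```text
top 0
side 19 deg 69.8 r 0.0349
wrist 819 deg 74.8 r 0.0351
```

It turned about 75° of the 80° commanded, so the corner meshes with the ribs. I'll continue.

```bash
python3 -m jog '[[[-5.9,5.7,0,0,0,-8,0],[-10.9,12.2,0,0,0,-16,0],[-14.9,19.3,0,0,0,-24,0],[-18,27,0,0,0,-32,0],[-19.9,34.9,0,0,0,-40,0],[-20.7,43.1,0,0,0,-48,0],[-20.4,51.3,0,0,0,-56,0],[-18.9,59.3,0,0,0,-64,0],[-16.3,67.1,0,0,0,-72,0],[-12.7,74.5,0,0,0,-80,0]]]' >/dev/null; python3 q.py; python3 mk.py
python3 -m jog '[[[-5.9,5.7,0,0,0,-8,0],[-10.9,12.2,0,0,0,-16,0],[-14.9,19.3,0,0,0,-24,0],[-18,27,0,0,0,-32,0],[-19.9,34.9,0,0,0,-40,0],[-20.7,43.1,0,0,0,-48,0],[-20.4,51.3,0,0,0,-56,0],[-18.9,59.3,0,0,0,-64,0],[-16.3,67.1,0,0,0,-72,0],[-12.7,74.5,0,0,0,-80,0]]]' >/dev/null; python3 q.py; python3 mk.py
```

```text
t 6.9 pos [598.8  30.7  98.2] alpha 55.4 tilt [ 0.    -0.002 -1.   ] centre in tool [38.9 45.7 -0.1] 60.0 F tool [ 0.7 -2.  -0.1] j7 0.94
top 0
side 15 deg 148.9 r 0.0337
wrist 834 deg 146.6 r 0.035
t 8.05 pos [653.4  83.6  98.5] alpha 135.2 tilt [-0.001 -0.004 -1.   ] centre in tool [38.  47.8 -0.2] 61.1 F tool [-0.7 -3.6  3.1] j7 2.2
top 0
side 0
wrist 832 deg -131.7 r 0.0349
```

```bash
python3 -m jog '[[[-7,-8,0,0,0,0,0],[-14,-17,0,0,0,0,0],[-14,-17,0,0,0,0,0]]]' >/dev/null; python3 q.py; python3 - <<'E'
from h import *
for v,sg in((np.array([52,61.8,0]),1),(np.array([38,44.8,0]),-1)):
    print('[[['+'],['.join('%.1f,%.1f,0,0,0,%.1f,0'%(*(v-R.from_rotvec([0,0,sg*np.radians(t)]).apply(v))[:2],sg*t) for t in np.arange(1,11)*8.2)+']]]')
E
```

```text
t 8.5 pos [674.7  82.8  98.4] alpha 135.1 tilt [ 0. -0. -1.] centre in tool [52.6 63.4 -0. ] 82.4 F tool [-0.6 -0.3 -0.3] j7 2.21
[[[9.3,-6.8,0,0,0,8.2,0],[19.6,-12.2,0,0,0,16.4,0],[30.4,-16.0,0,0,0,24.6,0],[41.8,-18.3,0,0,0,32.8,0],[53.3,-19.0,0,0,0,41.0,0],[64.8,-17.9,0,0,0,49.2,0],[76.0,-15.3,0,0,0,57.4,0],[86.8,-11.1,0,0,0,65.6,0],[96.8,-5.4,0,0,0,73.8,0],[106.0,1.7,0,0,0,82.0,0]]]
[[[-6.0,5.9,0,0,0,-8.2,0],[-11.1,12.6,0,0,0,-16.4,0],[-15.2,19.9,0,0,0,-24.6,0],[-18.2,27.7,0,0,0,-32.8,0],[-20.1,35.9,0,0,0,-41.0,0],[-20.7,44.3,0,0,0,-49.2,0],[-20.2,52.7,0,0,0,-57.4,0],[-18.5,60.9,0,0,0,-65.6,0],[-15.6,68.8,0,0,0,-73.8,0],[-11.7,76.2,0,0,0,-82.0,0]]]
```

```bash
python3 -m jog '[[[9.3,-6.8,0,0,0,8.2,0],[19.6,-12.2,0,0,0,16.4,0],[30.4,-16,0,0,0,24.6,0],[41.8,-18.3,0,0,0,32.8,0],[53.3,-19,0,0,0,41,0],[64.8,-17.9,0,0,0,49.2,0],[76,-15.3,0,0,0,57.4,0],[86.8,-11.1,0,0,0,65.6,0],[96.8,-5.4,0,0,0,73.8,0],[106,1.7,0,0,0,82,0]]]' >/dev/null; python3 q.py
python3 -m jog '[[[9.3,-6.8,0,0,0,8.2,0],[19.6,-12.2,0,0,0,16.4,0],[30.4,-16,0,0,0,24.6,0],[41.8,-18.3,0,0,0,32.8,0],[53.3,-19,0,0,0,41,0],[64.8,-17.9,0,0,0,49.2,0],[76,-15.3,0,0,0,57.4,0],[86.8,-11.1,0,0,0,65.6,0],[96.8,-5.4,0,0,0,73.8,0],[106,1.7,0,0,0,82,0]]]' >/dev/null; python3 q.py
python3 -m jog '[[[9.3,-6.8,0,0,0,8.2,0],[19.6,-12.2,0,0,0,16.4,0],[30.4,-16,0,0,0,24.6,0],[41.8,-18.3,0,0,0,32.8,0],[53.3,-19,0,0,0,41,0],[64.8,-17.9,0,0,0,49.2,0],[76,-15.3,0,0,0,57.4,0],[86.8,-11.1,0,0,0,65.6,0],[96.8,-5.4,0,0,0,73.8,0],[106,1.7,0,0,0,82,0]]]' >/dev/null; python3 q.py
python3 -m jog '[[[7,8,0,0,0,0,0],[12,14,0,0,0,0,0],[14,17,0,0,0,0,0],[14,17,0,0,0,0,0]]]' >/dev/null; python3 q.py; python3 mk.py
```

```text
t 9.5 pos [597.    8.8  98.5] alpha 52.8 tilt [ 0.001 -0.    -1.   ] centre in tool [52.8 62.4  0. ] 81.7 F tool [ 1.1  0.3 -0. ] j7 0.94
t 10.5 pos [513.1  74.3  98.6] alpha -29.2 tilt [ 0.    -0.001 -1.   ] centre in tool [52.9 61.6 -0.1] 81.2 F tool [ 0.   0.9 -0.4] j7 -0.65
t 11.5 pos [566.1 166.8  98.5] alpha -111.2 tilt [-0.001 -0.    -1.   ] centre in tool [52.3 61.6 -0.1] 80.8 F tool [-0.2  1.5 -0.1] j7 -2.14
t 11.9 pos [572.8 145.5  98.5] alpha -110.7 tilt [-0.002 -0.002 -1.   ] centre in tool [38.1 44.5 -0.2] 58.6 F tool [-2.2 -3.4  0.3] j7 -2.09
top 0
side 0
wrist 591 deg -131.0 r 0.0348
```

```bash
for i in 1; do python3 -m jog '[[[-6,5.9,0,0,0,-8.2,0],[-11.1,12.6,0,0,0,-16.4,0],[-15.2,19.9,0,0,0,-24.6,0],[-18.2,27.7,0,0,0,-32.8,0],[-20.1,35.9,0,0,0,-41,0],[-20.7,44.3,0,0,0,-49.2,0],[-20.2,52.7,0,0,0,-57.4,0],[-18.5,60.9,0,0,0,-65.6,0],[-15.6,68.8,0,0,0,-73.8,0],[-11.7,76.2,0,0,0,-82,0]]]' >/dev/null; python3 q.py; python3 mk.py
python3 -m jog '[[[-6,5.9,0,0,0,-8.2,0],[-11.1,12.6,0,0,0,-16.4,0],[-15.2,19.9,0,0,0,-24.6,0],[-18.2,27.7,0,0,0,-32.8,0],[-20.1,35.9,0,0,0,-41,0],[-20.7,44.3,0,0,0,-49.2,0],[-20.2,52.7,0,0,0,-57.4,0],[-18.5,60.9,0,0,0,-65.6,0],[-15.6,68.8,0,0,0,-73.8,0],[-11.7,76.2,0,0,0,-82,0]]]' >/dev/null; python3 q.py; python3 mk.py
python3 -m jog '[[[-6,5.9,0,0,0,-8.2,0],[-11.1,12.6,0,0,0,-16.4,0],[-15.2,19.9,0,0,0,-24.6,0],[-18.2,27.7,0,0,0,-32.8,0],[-20.1,35.9,0,0,0,-41,0],[-20.7,44.3,0,0,0,-49.2,0],[-20.2,52.7,0,0,0,-57.4,0],[-18.5,60.9,0,0,0,-65.6,0],[-15.6,68.8,0,0,0,-73.8,0],[-11.7,76.2,0,0,0,-82,0]]]' >/dev/null; python3 q.py; python3 mk.py; done
```

```text
t 13.05 pos [535.4  76.8  98.7] alpha -28.4 tilt [-0.001  0.    -1.   ] centre in tool [39.2 43.9 -0. ] 58.9 F tool [ 0.9 -1.3 -0.5] j7 -0.62
top 0
side 18 deg -45.2 r 0.0351
wrist 621 deg -44.7 r 0.0347
t 14.2 pos [596.5  30.1  98.2] alpha 53.4 tilt [ 0.    -0.002 -1.   ] centre in tool [39.1 46.1 -0.1] 60.4 F tool [ 1.5 -1.4 -0.3] j7 0.9
top 0
side 19 deg 21.4 r 0.0351
wrist 610 deg 28.7 r 0.0348
t 15.35 pos [653.7  83.3  98.7] alpha 135.2 tilt [-0.001 -0.005 -1.   ] centre in tool [37.9 48.3 -0.3] 61.4 F tool [-1.9 -5.   3.3] j7 2.19
top 0
side 16 deg 102.5 r 0.0348
wrist 616 deg 105.9 r 0.0348
```

Running total is about 466°. Next come one more rewind and a stroke of 246°.

```bash
python3 -m jog '[[[-7,-8,0,0,0,0,0],[-14,-17,0,0,0,0,0],[-14,-17,0,0,0,0,0]]]' >/dev/null; python3 q.py
python3 -m jog '[[[9.3,-6.8,0,0,0,8.2,0],[19.6,-12.2,0,0,0,16.4,0],[30.4,-16,0,0,0,24.6,0],[41.8,-18.3,0,0,0,32.8,0],[53.3,-19,0,0,0,41,0],[64.8,-17.9,0,0,0,49.2,0],[76,-15.3,0,0,0,57.4,0],[86.8,-11.1,0,0,0,65.6,0],[96.8,-5.4,0,0,0,73.8,0],[106,1.7,0,0,0,82,0]]]' >/dev/null; python3 q.py
python3 -m jog '[[[9.3,-6.8,0,0,0,8.2,0],[19.6,-12.2,0,0,0,16.4,0],[30.4,-16,0,0,0,24.6,0],[41.8,-18.3,0,0,0,32.8,0],[53.3,-19,0,0,0,41,0],[64.8,-17.9,0,0,0,49.2,0],[76,-15.3,0,0,0,57.4,0],[86.8,-11.1,0,0,0,65.6,0],[96.8,-5.4,0,0,0,73.8,0],[106,1.7,0,0,0,82,0]]]' >/dev/null; python3 q.py
python3 -m jog '[[[9.3,-6.8,0,0,0,8.2,0],[19.6,-12.2,0,0,0,16.4,0],[30.4,-16,0,0,0,24.6,0],[41.8,-18.3,0,0,0,32.8,0],[53.3,-19,0,0,0,41,0],[64.8,-17.9,0,0,0,49.2,0],[76,-15.3,0,0,0,57.4,0],[86.8,-11.1,0,0,0,65.6,0],[96.8,-5.4,0,0,0,73.8,0],[106,1.7,0,0,0,82,0]]]' >/dev/null; python3 q.py
python3 -m jog '[[[7,8,0,0,0,0,0],[12,14,0,0,0,0,0],[14,17,0,0,0,0,0],[14,17,0,0,0,0,0]]]' >/dev/null; python3 q.py; python3 mk.py
```

```text
t 15.8 pos [674.8  82.8  98.5] alpha 135.1 tilt [-0. -0. -1.] centre in tool [52.6 63.5 -0. ] 82.4 F tool [0.8 0.9 0.6] j7 2.2
t 16.8 pos [597.    8.8  98.5] alpha 52.8 tilt [ 0.001 -0.    -1.   ] centre in tool [52.8 62.4  0. ] 81.7 F tool [-0.6  0.6  0.2] j7 0.93
t 17.8 pos [513.1  74.3  98.6] alpha -29.2 tilt [ 0.    -0.001 -1.   ] centre in tool [52.9 61.6 -0.1] 81.2 F tool [ 0.  -1.  -0.3] j7 -0.65
t 18.8 pos [566.2 166.8  98.6] alpha -111.2 tilt [-0.001 -0.    -1.   ] centre in tool [52.3 61.6 -0.1] 80.8 F tool [0.3 0.3 0.9] j7 -2.15
t 19.2 pos [572.7 145.8  98.5] alpha -110.7 tilt [-0.002 -0.002 -1.   ] centre in tool [38.3 44.8 -0.2] 58.9 F tool [-2.5 -2.5  1.4] j7 -2.1
top 0
side 0
wrist 537 deg 106.3 r 0.034
```

```bash
python3 -m jog '[[[-6,5.9,0,0,0,-8.2,0],[-11.1,12.6,0,0,0,-16.4,0],[-15.2,19.9,0,0,0,-24.6,0],[-18.2,27.7,0,0,0,-32.8,0],[-20.1,35.9,0,0,0,-41,0],[-20.7,44.3,0,0,0,-49.2,0],[-20.2,52.7,0,0,0,-57.4,0],[-18.5,60.9,0,0,0,-65.6,0],[-15.6,68.8,0,0,0,-73.8,0],[-11.7,76.2,0,0,0,-82,0]]]' >/dev/null; python3 q.py; python3 mk.py
python3 -m jog '[[[-6,5.9,0,0,0,-8.2,0],[-11.1,12.6,0,0,0,-16.4,0],[-15.2,19.9,0,0,0,-24.6,0],[-18.2,27.7,0,0,0,-32.8,0],[-20.1,35.9,0,0,0,-41,0],[-20.7,44.3,0,0,0,-49.2,0],[-20.2,52.7,0,0,0,-57.4,0],[-18.5,60.9,0,0,0,-65.6,0],[-15.6,68.8,0,0,0,-73.8,0],[-11.7,76.2,0,0,0,-82,0]]]' >/dev/null; python3 q.py; python3 mk.py
```

```text
t 20.35 pos [535.3  76.4  98.7] alpha -28.4 tilt [-0.001  0.    -1.   ] centre in tool [39.6 43.8 -0. ] 59.0 F tool [ 0.3 -0.4  0.9] j7 -0.63
top 0
side 22 deg -162.9 r 0.0344
wrist 601 deg -169.4 r 0.0345
t 21.5 pos [596.7  29.8  98.3] alpha 53.3 tilt [-0.    -0.002 -1.   ] centre in tool [39.4 46.2 -0.1] 60.7 F tool [-0.2  0.2 -0. ] j7 0.89
top 0
side 17 deg -93.8 r 0.0346
wrist 652 deg -98.4 r 0.0349
```

```bash
python3 -m jog '[[[-6,5.9,0,0,0,-8.2,0],[-11.1,12.6,0,0,0,-16.4,0],[-15.2,19.9,0,0,0,-24.6,0],[-18.2,27.7,0,0,0,-32.8,0],[-20.1,35.9,0,0,0,-41,0],[-20.7,44.3,0,0,0,-49.2,0],[-20.2,52.7,0,0,0,-57.4,0],[-18.5,60.9,0,0,0,-65.6,0],[-15.6,68.8,0,0,0,-73.8,0],[-11.7,76.2,0,0,0,-82,0]]]' >/dev/null; python3 q.py; python3 mk.py
python3 -m jog '[[[-7,-8,0,0,0,0,0],[-14,-17,0,0,0,0,0],[-14,-17,-50,0,0,0,0],[-14,-17,-100,0,0,0,0],[-14,-17,-100,0,0,0,0]]]' >/dev/null; python3 q.py; python3 mk.py
python3 - <<'E'
from h import *
s=ctrl.get_state();M=R.from_rotvec(s['tool_rot']).as_matrix()
print((M.T@(np.array([.561,-.112,.2])-s['position'])*1000).round(1))
E
```

```text
t 22.65 pos [653.3  83.1  98.6] alpha 135.2 tilt [-0.001 -0.004 -1.   ] centre in tool [37.5 48.2 -0.2] 61.1 F tool [-2.5 -4.4  2.7] j7 2.18
top 0
side 0
wrist 672 deg -22.8 r 0.0348
t 23.3 pos [678.1  83.6 207.6] alpha 135.1 tilt [-0.011 -0.008 -1.   ] centre in tool [55.5 65.2 -1.1] 85.7 F tool [-1.2 -0.9 -0.4] j7 2.19
top 3 deg -29.0 r 0.0414
side 18 deg -26.9 r 0.0345
wrist 272 deg -23.1 r 0.0349
[217.6 -57.8  -1.5]
```

The mark reads about -23°, so the wheel has turned about 698° (12.2 rad), which is in range. Now I go behind the rail.

```bash
python3 -m jog '[[[22,-6,0,0,0,8.5,0],[44,-12,0,0,0,17,0],[65,-17,0,0,0,25.5,0],[87,-23,0,0,0,34,0],[109,-29,0,0,0,42.5,0],[131,-35,0,0,0,51,0],[152,-40,0,0,0,59.5,0],[174,-46,0,0,0,68,0],[196,-52,0,0,0,76.5,0],[218,-58,0,0,0,85,0]]]' >/dev/null; python3 q.py
python3 -m jog '[[[0,0,0,0,0,8.5,0],[0,0,0,0,0,17,0],[0,0,0,0,0,25.5,0],[0,0,0,0,0,34,0],[0,0,0,0,0,42.5,0],[0,0,0,0,0,51,0],[0,0,0,0,0,59,0],[0,0,0,0,0,59,0]]]' >/dev/null; python3 q.py
cat > p.py <<'E'
from m import *
c0[:]=[.5927,.0904]
def rail(img=True):
    s=ctrl.get_state(); M=R.from_rotvec(s['tool_rot']).as_matrix(); p=np.array(s['position'])
    d=p[:2]-c0; print('tcp jig xy',(d@ux*1000).round(1),(d@uy*1000).round(1),'z',(p[2]*1000).round(1),'x-face err deg',(np.degrees(np.arctan2(M[1,0],M[0,0])-np.arctan2(.988,.155))).round(1),'F jig',(np.array(s['ft_force'][:2])@ux).round(1),(np.array(s['ft_force'][:2])@uy).round(1))
    a=cam('top'); P=cloud(a); D=P[...,:2]-c0; y=D@uy; x=D@ux
    hsv=cv2.cvtColor(a['image'],cv2.COLOR_RGB2HSV); red=(hsv[...,1]>150)&((hsv[...,0]<6)|(hsv[...,0]>174))
    k=(abs(P[...,2]-.045)<.004)&(abs(x)<.033)&(abs(y)<.2)
    f=lambda m: np.percentile(y[m]*1000,[1,99]).round(1) if m.any() else None
    print('rail-',f(k&(y<-.04)),'rail+',f(k&(y>.03)&~red&(y<.085)),'red',f(k&red))
if __name__=='__main__': rail()
E
python3 p.py
```

```text
t 24.45 pos [ 559.5 -113.2  196.4] alpha 49.8 tilt [ 0.003 -0.002 -1.   ] centre in tool [106.  176.9  -0. ] 206.3 F tool [ 0.4 -0.4  0.5] j7 1.06
t 25.25 pos [ 560.2 -112.4  196.6] alpha -8.8 tilt [-0.    -0.004 -1.   ] centre in tool [ 2.054e+02  9.000e-01 -1.000e-01] 205.4 F tool [ 0.1 -0.2  0.3] j7 0.05
tcp jig xy -0.7 -205.4 z 196.6 x-face err deg 0.1 F jig -0.2 0.1
rail- [-167.3  -41.4] rail+ [42.4 49.9] red [ 92.6 117.9]
```

```bash
python3 -m jog '[[[0,0,45,0,0,0,0],[0,0,90,0,0,0,0],[0,0,135,0,0,0,0],[0,0,165,0,0,0,0],[0,0,168,0,0,0,0],[0,0,168,0,0,0,0]]]' >/dev/null; python3 p.py
python3 -m jog '[[[8,0,0,0,0,0,0],[16,0,0,0,0,0,0],[22,0,0,0,0,0,0],[27,0,0,0,0,0,0],[32,0,0,0,0,0,0],[37,0,0,0,0,0,0],[42,0,0,0,0,0,0],[46,0,0,0,0,0,0],[50,0,0,0,0,0,0],[50,0,0,0,0,0,0]]]' >/dev/null; python3 p.py
python3 - <<'E'
from h import *
b=cam('side'); cv2.imwrite('pics/s2.png',cv2.resize(b['image'][170:300,170:320,::-1],None,fx=4,fy=4,interpolation=cv2.INTER_CUBIC))
E
```

```text
tcp jig xy -0.1 -205.6 z 30.0 x-face err deg 0.2 F jig 1.7 -0.1
rail- [-160.2  -41.5] rail+ [42.5 50.1] red [ 91.8 117.3]
tcp jig xy 0.3 -154.3 z 30.4 x-face err deg 0.2 F jig 0.1 -0.5
rail- [-91.4 -41. ] rail+ [45.9 76.2] red [ 92.  118.4]
```

View pics/s2.png

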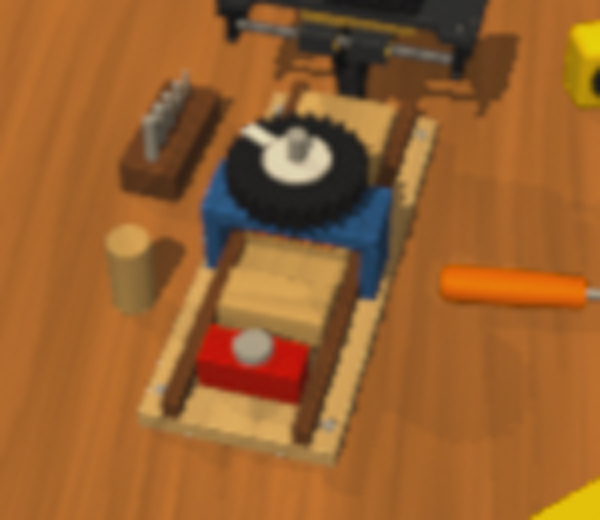

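The side crop shows the shoe raised, the screw standing proud, and the rail sliding. A small gap to the red stop remains near (265,325), with the front at y≈76 of about 88.5. I finish gently.

```bash
python3 -m jog '[[[3,0,0,0,0,0,0],[6,0,0,0,0,0,0],[8,0,0,0,0,0,0],[10,0,0,0,0,0,0],[10,0,0,0,0,0,0]]]' >/dev/null; python3 p.py
python3 -m jog '[[[1,0,0,0,0,0,0],[2,0,0,0,0,0,0],[2,0,0,0,0,0,0]]]' >/dev/null; python3 p.py
python3 -m jog '[[[1,0,0,0,0,0,0],[2,0,0,0,0,0,0],[2,0,0,0,0,0,0]]]' >/dev/null; python3 p.py
```

```text
tcp jig xy 0.3 -144.8 z 30.5 x-face err deg 0.2 F jig -0.2 -0.4
rail- [-78.5 -40.3] rail+ [52.9 84.7] red [ 92.1 117.7]
tcp jig xy 0.5 -143.6 z 30.7 x-face err deg 0.1 F jig 0.9 -0.4
rail- [-76.8 -40.5] rail+ [53.6 84.7] red [ 91.8 118. ]
tcp jig xy 0.5 -141.3 z 30.6 x-face err deg 0.2 F jig -0.4 -2.1
rail- [-74.3 -40.4] rail+ [55.6 84.6] red [ 92.5 117.8]
```

```bash
python3 -m jog '[[[1,0,0,0,0,0,0],[2,0,0,0,0,0,0],[2,0,0,0,0,0,0]]]' >/dev/null; python3 p.py
python3 -m jog '[[[1,0,0,0,0,0,0],[2,0,0,0,0,0,0],[2,0,0,0,0,0,0]]]' >/dev/null; python3 p.py
```

```text
tcp jig xy 0.5 -139.2 z 30.7 x-face err deg 0.2 F jig -0.6 -0.9
rail- [-70.6 -40.4] rail+ [57.4 84.5] red [ 93.4 117.7]
tcp jig xy 0.5 -138.5 z 30.6 x-face err deg 0.1 F jig -0.2 -4.3
rail- [-68.7 -40.4] rail+ [58.1 84.8] red [ 94.2 118.1]
```

```bash
python3 -m jog '[[[1,0,0,0,0,0,0],[2,0,0,0,0,0,0],[2,0,0,0,0,0,0],[2,0,0,0,0,0,0]]]' >/dev/null; python3 p.py
python3 - <<'E'
from h import *
b=cam('side'); cv2.imwrite('pics/s3.png',cv2.resize(b['image'][215:285,190:290,::-1],None,fx=6,fy=6,interpolation=cv2.INTER_CUBIC))
E
```

```text
tcp jig xy 0.4 -138.4 z 30.7 x-face err deg 0.1 F jig -0.3 -8.4
rail- [-67.6 -40.3] rail+ [58.4 84.6] red [ 94.2 118.2]
```

View pics/s3.png

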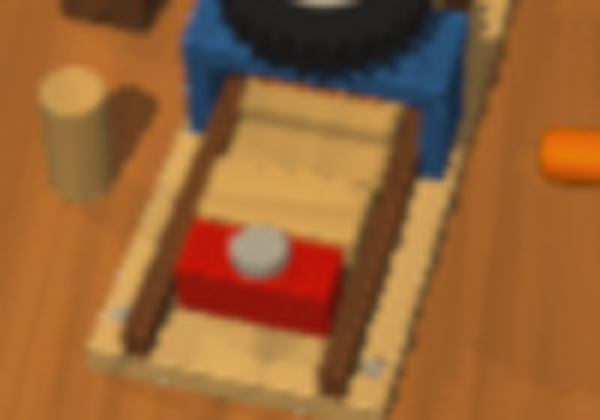

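The rail's end is flush against the red stop at (260,220), and pushing now only raises the force (8.4 N) without any motion. I back off, rise, check and hand in.

```bash
python3 -m jog '[[[-5,0,0,0,0,0,0],[-20,0,0,0,0,0,0],[-60,0,0,0,0,0,0],[-75,0,-10,0,0,0,0],[-75,0,-60,0,0,0,0],[-75,0,-110,0,0,0,0],[-75,0,-160,0,0,0,0],[-75,0,-160,0,0,0,0],[-75,0,-160,0,0,0,0]]]'; python3 p.py; python3 mk.py
```

```text
time: 30.4
position: [0.5615, -0.1174, 0.1923]
tool_rot: [2.383, 2.044, 0.005]
ft_force: [-0.7, 0.6, 0.0]
grip_width: 0.007
grip_force: 0.0
tcp jig xy 1.4 -210.2 z 192.3 x-face err deg 0.2 F jig -0.8 0.5
rail- [-126.8  -41.1] rail+ [58.3 84.5] red [ 94.1 118.1]
top 22 deg -26.6 r 0.0346
side 18 deg -26.9 r 0.0345
wrist 0
```

```bash
python3 -c "
from bench import ctrl
print(ctrl.close_job())"
```

```text
the job is handed in; nothing more can be done
None
```

I turned the handwheel about 695° counter-clockwise (12.1 rad, allowed 11 to 14.14) by its white mark, then pushed the rail until it stopped against the red stop; the gripper is clear, nothing else was touched that I noticed, and the job was handed in at about 30 s with no verdict returned.

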